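# Lock the lid of the soap loaf mould with its T-head key

## Robot

A 6-joint arm with a two-finger parallel gripper is mounted at the origin on a cart in front of the work surface, level with it; the furniture and walls round the work are solid. World frame = base frame: x ahead of the robot, y to its left, z up, the work surface at z = 0. Lengths are in m, angles in rad, forces in N, time in s.
With the tool pointing down it reaches from about 0.35 to 0.875 m from the base axis. Payload 4.2 kg.
Tool frame: the origin (TCP) lies midway between the tips of the shut fingers; the grasp point (between the pads) lies 19 mm behind it; z points along the fingers, y is the line along which they close (so a half turn about z gives the same grasp; the last joint's range is limited). The gripper opens to 85 mm and grips with 20 to 120 N. Pads are 22 mm wide; open, the fingers measure 114 mm over their backs; the gripper's body (76 mm by 85 mm) begins 54 mm behind the grasp point. The pads swing forward as they close: fully open they stand 13 mm farther back than shut.
Start: joints at [0.259, 0.385, 0.008, 0, -1.194, -0.259], TCP at [0.625, 0, 0.231] pointing down, gripper open.
Joint ranges: [-3.14, 3.14], [-1.21, 2.06], [-1.07, 1.41], [-3.16, 2.05], [-2.99, -0.16], [-3.1, 3.1]. Speed limits (rad/s): [2.79, 2.79, 3.14, 3.14, 3.14, 3.14].

## Interface

Orientations are given as a unit quaternion [w, x, y, z].
In Python, from station import * gives the robot as it stands.
- The arm moves only by the tool step_arm, never from a script. Its argument "targets" is a list of rows, each a list of 7 numbers: the shift along the tool's x, y, z in m, then the turn, a rotation vector about the tool's x, y, z in rad, then the finger opening in m, from 0 to 0.0854. In form: [[dx, dy, dz, rx, ry, rz, jaw], ...]. A call has exactly 5 rows; each row shifts and turns the commanded pose from where the row before left it, along the tool's axes as they then stand; what a row does not reach is not made up. A row lasts 1/8 s, in which the tool goes at most 62.5 mm and 10.7 degrees, less where a joint would pass 70% of its speed; a pose out of reach is approached as far as the arm can. A call is refused whole if a number of a shift passes 0.0625 or a number of a turn 0.188, either way. A call with a gripper value outside its range is refused whole. The fingers move at their own pace and stop on an object; "grip_force" is the grip in N (left out, the last holds). Time passes only in rows, so rows that do not move let the fingers close, or fill a call up. It gives the time, the measured TCP pose, the force, the opening and the grip force at its end, in the units of the state.
- state(): the state, without advancing time (a new reading comes with each control period).
- get_image(name): name is "scene" or "side" or "wrist"; returns a dict with "frame" (480x640x3 uint8, blue, green, red), "vfov" (degrees; the focal length in pixels is half the picture's height over the tangent of half this angle, whatever the lens; pixels are square), "cx", "cy" (the principal point, pixels), "position" and "orientation" of the camera in the world. Camera axes: x right, y up, looking along -z (the intrinsics and any distortion apply to the point x, -y, -z); pixel columns grow to the right and rows downward; lengths in m; the calibration is good to about 2 mm. The wrist camera is an equidistant fisheye: a pixel r from the principal point sees the ray r / f radians off the axis. A picture is of the moment at which its call begins. There is no depth.
- sign_off(): hands the job in; it is judged then, once.
The state is a dict: "time": time; "joint_positions": joint angles; "qd": joint speeds; "effort": joint torques, N m; "ee_pos": TCP position; "eef_rot": TCP orientation; "wrist_force": force on the tool from outside, world axes, zero at the start; "torque": the same for the moment, N m; "grip_width": finger opening in m; "finger_force": force on a finger pad.
Only numpy, scipy, OpenCV 4.12 (cv2) and the standard library are available. Lean on these libraries where they do the work, as an engineer would, in place of code of your own. Each camera call takes 0.05 s, during which the arm holds its last target. There are 200 camera calls.

## Task

Take the T-head key out of its wooden stand and lock the lid of the soap loaf mould with it: pass the key's head down through the slot in the lid and through the keeper plate below, feeling along the slot for the plate's opening, press the lid down on its foam, turn the key a quarter turn clockwise (seen from above) to the stop, and let it rise and seat so that it holds the lid down by itself. The soap inside is still soft: never press or lever on the mould with more than about 2.5 kg (25 N), and leave the soap bars, the salve pot and the green bowl where they are.

Things in the scene. Friction and masses are not known exactly. Their poses are not given: they have to be found in the camera images.
- key: Loose T-head key, about 160 g, upright in the stand's bore at the start. Origin on its axis, under its steel collar (42 mm wide, 5 mm thick); z up, x along the T-head and the handle. On the collar a black bar handle, 60 (x) x 14 (y) x 28 mm high: grip across the 14 mm, fingertips may rest on the collar. Below the collar a shank 8 mm thick. Half a turn about z makes no difference.
- head (a point): Point on the key's axis at the upper face of its steel T-head, 27 mm below the collar's underside. The head is 28 mm long (key x), 9 mm wide (key y), and reaches from here 8 mm further down.
- stand: Wooden block, 80 x 80 x 60 mm high, fixed, with an upright bore 34 mm wide and 45 mm deep in the middle of its top; the key hangs in it by its collar, turned to any side. Origin at the centre of its underside.
- mould: Wooden soap loaf mould, a box 100 mm wide (x) and 280 mm long (y), fixed; origin at the centre of its underside, z up. Lid slot near the -y end, lid hinge at the +y end. Two battens across the lid, 20 mm wide, 8 mm above the lid's top, centred at y = -10 and +90 mm. Under the slot lies a keeper plate (see plate_mid).
- slot_mid (a point): Middle of the lid's slot, level with the free lid's top: mould x 0, y -101, z 89 mm; axes as the mould's. The slot is 56 mm long (y), 14 mm wide (x), through the 12 mm thick lid, framed in thin steel.
- plate_mid (a point): 25 mm below slot_mid, at the top of the 6 mm steel keeper plate (z 64 to 58 mm). The plate's opening, 30.5 mm long (y) by 12.5 mm (x), is centred on x = 0, but the plate was adjusted along y: the opening's true middle lies up to 12 mm to either side of this point, is in no reading and must be felt for. A head resting on the plate beside it holds the collar 10 mm above the free lid.
- groove (a point): At the plate's underside, mould z 58 mm, nominal place. A cross groove along the mould's x, 13.5 mm wide and 3 mm deep, takes the head once turned a quarter clockwise. To turn past 10 degrees the head's upper face must be pressed below z 54.5 mm (collar below 81.5 mm), until the deep stop just past 90 degrees; let up, it rises into the groove. The other way it is blocked. Free below to z 34 mm.
- lid (a joint): Lid angle about its hinge, 231 mm in +y of slot_mid: 0 = free on its foam gasket, growing as pressed down (0.01 rad = 2.3 mm at the slot); hard end stop at 0.041. At the slot the foam resists with about 0.5 N at first and 1.75 N more per mm: about 7.5 N locked (0.017), 14 N at 0.033 (deep enough to turn), 17 N at the stop.
- soap_bar_0: Bystander: cream soap bar, 42 x 63 x 26 mm, loose. Origin at the centre of its underside.
- soap_bar_1: Bystander: cream soap bar, 43 x 63 x 26 mm, loose. Origin at the centre of its underside.
- salve_pot: Bystander: low round white pot with a tan lid, 65 mm wide and 29 mm high, loose. Origin at the centre of its underside.
- green_bowl: Bystander: small green bowl, 100 mm wide and 48 mm high, loose. Origin at the centre of its underside.
Things that resemble listed ones, but are neither listed nor needed, are in the scene too. What is shaped like the key but orange is not meant.

How it is judged:
By the outcome, as a careful person would: the job done as asked, in the order asked, and still so for the second after the job is handed in, with the robot touching nothing.
It also fails if it takes over 72 s, if anything falls off the work surface, if the arm or the gripper's body presses on something with over 40 N, if the wrist force passes 120 N, or if a joint passes its speed limit or range.

## Working session

There is one attempt and no reset: what is moved stays moved. The work goes in short steps, Python scripts to look and compute and a tool call to move; the robot and the scene stay as the last step left them, time stands still between calls to the robot, and variables do not carry over. Pictures are saved under pics/ and viewed, at most 10 in all, crops included, and the job is handed in when it is done.

Besides the shell and the picture viewer there is one more tool, called after "Emit:" as name(argument=value, ...) on one line, values as JSON. step_arm: Moves the arm, as the interface text tells. Its arguments: {"type":"object","properties":{"targets":{"type":"array"},"grip_force":{"type":"number"}},"required":["targets"]}

```bash
mkdir -p pics; ls; python3 - <<'E'
from station import *
import cv2,pickle,numpy as np
s=state();print(s)
d={}
for n in ("scene","side","wrist"):
    g=get_image(n);d[n]=g;print(n,g["vfov"],g["cx"],g["cy"],g["position"],g["orientation"],[k for k in g])
    cv2.imwrite(f"pics/{n}0.png",g["frame"])
pickle.dump(d,open("d0.pkl","wb"))
E
```

```text
pics
{'time': 0.0, 'joint_positions': array([ 2.58644915e-01,  3.85551698e-01,  6.62198241e-03, -5.08649924e-04,
       -1.19399878e+00, -2.58650981e-01]), 'qd': array([-8.40555973e-05, -1.23176878e-03,  3.93642900e-04, -4.38627540e-04,
        1.18932913e-03,  5.37684229e-04]), 'effort': array([-9.55001960e-04, -3.92286408e+01,  1.88399577e+01,  4.18616563e+00,
       -4.72148502e-03,  8.27910434e-07]), 'ee_pos': array([6.24412373e-01, 4.88858370e-05, 2.30221581e-01]), 'eef_rot': array([-0.00080274, -0.70703786,  0.70717485,  0.00074029]), 'wrist_force': array([ 0.12718347, -0.04432082,  0.68256006]), 'torque': array([ 0.06995346, -0.00341169,  0.02478527]), 'finger_force': 0.0, 'grip_width': 0.08537582395341345}
scene 44.11752867144358 323.6672314750885 233.40206153747152 [-0.27666971 -0.50711153  1.02243392] [ 0.80430241  0.32638234 -0.18534095 -0.46067443] ['frame', 'vfov', 'cx', 'cy', 'position', 'orientation']
side 51.75904262939452 322.37559979196027 244.66902881129607 [ 0.05180453 -0.9087011   0.72087756] [ 0.84644924  0.47036908 -0.12119559 -0.2181473 ] ['frame', 'vfov', 'cx', 'cy', 'position', 'orientation']
wrist 65.70646984690485 319.13743541849556 235.35760527372142 [ 0.62443043 -0.07398563  0.37302077] [ 3.53399457e-04  8.84922876e-04 -1.47293096e-01  9.89092430e-01] ['frame', 'vfov', 'cx', 'cy', 'position', 'orientation']
```

View pics/scene0.png

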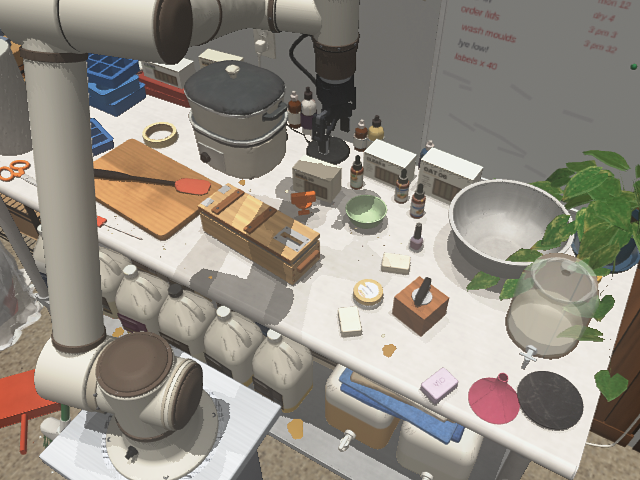

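View pics/side0.png

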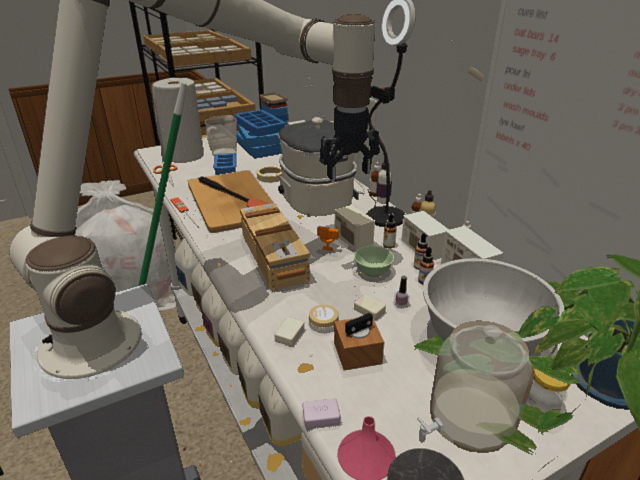

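View pics/wrist0.png

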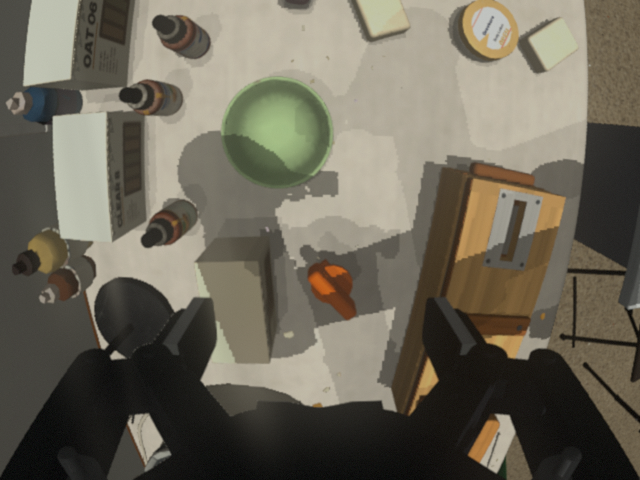

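The scene shows the black-handled key in its brown stand at scene (422,290) / side (360,325), and the mould with its slot frame at scene (292,238) / side (292,250) / wrist (514,230). Candidates for the key are that black one and an orange look-alike at scene (303,200) / wrist (331,287). I choose the black one; next is a close crop to check it and measure.

```bash
cat > h.py <<'E'
import numpy as np,cv2
from scipy.spatial.transform import Rotation as R
def rot(q): return R.from_quat(np.r_[q[1:],q[0]])
def ray(g,u,v,fish=False):
    f=240/np.tan(np.radians(g["vfov"])/2); a=np.array([u-g["cx"],v-g["cy"]])/f
    if fish:
        r=np.hypot(*a); d=np.r_[a/r*np.sin(r),np.cos(r)]
    else: d=np.r_[a,1]
    d=d/np.linalg.norm(d)
    return np.array(g["position"]),rot(g["orientation"]).apply(d*[1,-1,-1])
def tri(rays):
    A=0;b=0
    for p,d in rays:
        M=np.eye(3)-np.outer(d,d);A=A+M;b=b+M@p
    x=np.linalg.solve(A,b)
    return x,[round(1e3*np.linalg.norm((np.eye(3)-np.outer(d,d))@(x-p)),1) for p,d in rays]
def atz(r,z): return r[0]+r[1]*(z-r[0][2])/r[1][2]
def proj(g,X,fish=False):
    f=240/np.tan(np.radians(g["vfov"])/2)
    c=rot(g["orientation"]).inv().apply(np.asarray(X)-g["position"])*[1,-1,-1]
    if fish:
        r=np.hypot(c[0],c[1]);t=np.arctan2(r,c[2]);a=c[:2]/r*t
    else:a=c[:2]/c[2]
    return a*f+[g["cx"],g["cy"]]
E
python3 - <<'E'
from h import *;import pickle
d=pickle.load(open("d0.pkl","rb"))
S=lambda u,v:ray(d["scene"],u,v);D=lambda u,v:ray(d["side"],u,v);W=lambda u,v:ray(d["wrist"],u,v,True)
print(tri([S(422,290),D(358,325)]))
print("slot",tri([S(292,238),D(292,250),W(514,230)]))
print("wrist slot at .089",atz(W(514,230),.089), "bowl",atz(W(277,131),.0))
def c(n,u,v,w):
    return cv2.resize(d[n]["frame"][v-w*3//8:v+w*3//8,u-w//2:u+w//2],(400,300),interpolation=cv2.INTER_CUBIC)
cv2.imwrite("pics/c1.png",np.vstack([np.hstack([c("scene",420,300,80),c("side",360,335,80)]),np.hstack([c("scene",264,232,160),c("wrist",500,240,160)])]))
E
```

```text
(array([ 0.47135076, -0.29532756,  0.0776499 ]), [np.float64(2.0), np.float64(2.0)])
slot (array([0.4602678 , 0.00376757, 0.08895017]), [np.float64(5.4), np.float64(11.2), np.float64(7.0)])
wrist slot at .089 [0.45285918 0.00777895 0.089     ] bowl [ 0.66564785 -0.06890349  0.        ]
```

View pics/c1.png

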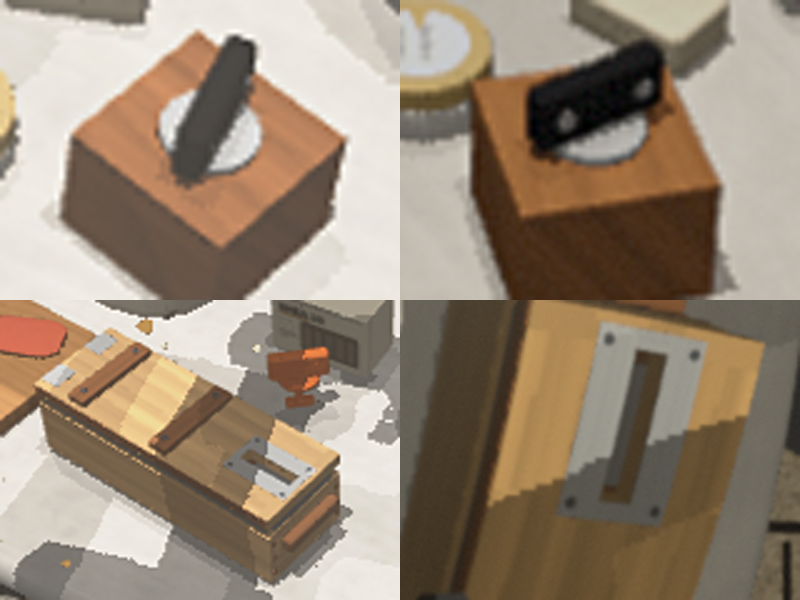

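The crop confirms it: black bar handle over a steel collar in the brown block (stand), and the slot with its steel frame on the mould. Moving the wrist camera above the stand.

Emit:
step_arm(targets=[[0.045,0.031,0,0,0,0,0.085],[0.045,0.031,0,0,0,0,0.085],[0.045,0.031,0,0,0,0,0.085],[0.045,0.031,0,0,0,0,0.085],[0.04,0.031,0,0,0,0,0.085]])

```text
time: 0.78
ee_pos: [0.4686, -0.2213, 0.2312]
eef_rot: [-0.0, -0.707, 0.707, 0.0]
wrist_force: [0.7, -1.4, 0.6]
grip_width: 0.0853
finger_force: 0.0
```

```bash
python3 - <<'E'
from station import *
from h import *
import pickle
s=state();print(s['time'],s['ee_pos'],s['qd'].round(3))
g=get_image("wrist");pickle.dump([g,state()],open("d1.pkl","wb"));print(g["position"])
u,v=proj(g,[.471,-.295,.07],True).astype(int);print(u,v)
f=g["frame"][max(0,v-112):v+112,max(0,u-150):u+150]
print(max(0,u-150),max(0,v-112),f.shape)
cv2.imwrite("pics/w1.png",cv2.resize(f,None,fx=2.6,fy=2.6,interpolation=cv2.INTER_CUBIC))
E
```

```text
0.775 [ 0.46859304 -0.2212814   0.23116612] [-0.677 -0.179 -0.237  0.     0.061  0.671]
[ 0.46830921 -0.2952725   0.37382882]
315 125
165 13 (224, 300, 3)
```

View pics/w1.png

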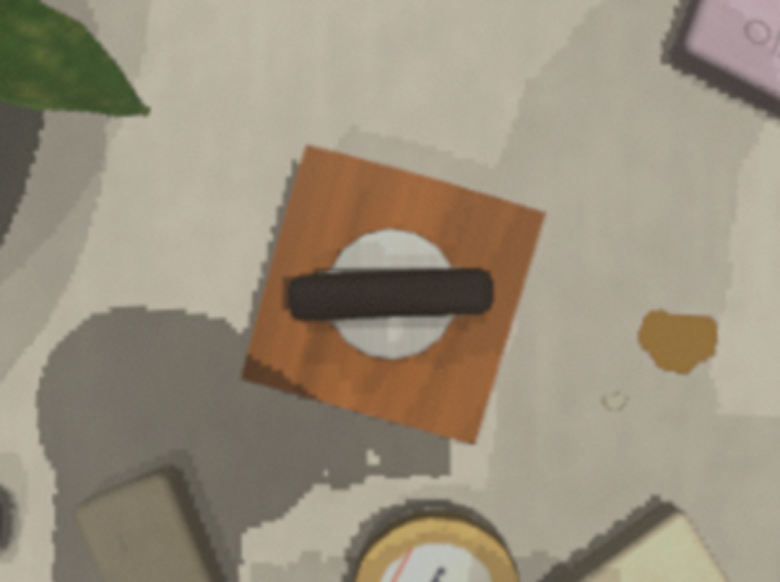

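Wrist crop: the black handle runs from (288,297) to (493,290) in crop pixels (crop scale 2.6), centred on the collar at about (391,294); the stand top's corners are (305,145),(545,212),(475,443),(243,380).

```bash
python3 - <<'E'
from h import *;import pickle
d=pickle.load(open("d0.pkl","rb"));g,s=pickle.load(open("d1.pkl","rb"));print(s['ee_pos'],s['eef_rot'])
W=lambda u,v:ray(g,165+u/2.6,13+v/2.6,True)
S=lambda u,v:ray(d["scene"],380+u/5,270+v/5);D=lambda u,v:ray(d["side"],320+(u-400)/5,305+v/5)
wc=[(305,145),(545,212),(475,443),(243,380)]
for c in wc: print(c,atz(W(*c),.06),(proj(d["scene"],atz(W(*c),.06))-[380,270])*5,(proj(d["side"],atz(W(*c),.06))-[320,305])*5+[400,0])
print("standc",np.mean([atz(W(*c),.06) for c in wc],0))
print("collar",tri([W(391,294),S(210,131),D(598,133)]),atz(W(391,294),.065))
a,b=atz(W(288,297),.088),atz(W(493,290),.088);print("handle",(a+b)/2,np.linalg.norm(a-b),np.degrees(np.arctan2(*(b-a)[1::-1])))
M=lambda u,v:ray(d["wrist"],420+u/2.5,180+(v)/2.5,True)
MS=lambda u,v:ray(d["scene"],184+u/2.5,172+v/2.5)
print("frame",tri([M(230,125),MS(271,168)]))
a,b=atz(M(254,52),.089),atz(M(216,202),.089);print("slot",(a+b)/2,np.linalg.norm(a-b),np.degrees(np.arctan2(*(b-a)[1::-1])))
E
```

```text
[ 0.46493022 -0.22381737  0.23113613] [-0.00104245 -0.70570386  0.7085052   0.00116857]
(305, 145) [ 0.49874472 -0.34394074  0.06      ] [340.27138779 133.52357338] [719.27907916 181.44551354]
(545, 212) [ 0.42201471 -0.32225366  0.06      ] [215.40965978 243.91149013] [519.30785087 214.61239275]
(475, 443) [ 0.44389256 -0.245993    0.06      ] [ 65.8315779  129.39825344] [468.59051058  80.03204578]
(243, 380) [ 0.51978643 -0.26729916  0.06      ] [189.6241484   26.99872481] [654.21502093  51.14795434]
standc [ 0.47110961 -0.29487164  0.06      ]
collar (array([ 0.47269447, -0.29638385,  0.05926747]), [np.float64(2.1), np.float64(1.1), np.float64(1.1)]) [ 0.4713231  -0.29472192  0.065     ]
handle [ 0.4712867  -0.29522226  0.088     ] 0.06002152421810309 -178.1595895943471
frame (array([0.45427626, 0.00653214, 0.08657194]), [np.float64(1.9), np.float64(1.9)])
slot [0.45234936 0.008999   0.089     ] 0.05557820346685864 82.56146291833306
```

Emit:
step_arm(targets=[[0,0,0,0,0,-0.178,0.06],[0,0,0,0,0,-0.178,0.06],[0,0,0,0,0,-0.178,0.06],[0,0,0,0,0,-0.178,0.06],[0,0,0,0,0,-0.178,0.06]])

```text
time: 1.45
ee_pos: [0.4698, -0.2199, 0.231]
eef_rot: [-0.0, 0.944, -0.331, -0.0]
wrist_force: [0.6, 0.8, -0.1]
grip_width: 0.06
finger_force: 0.0
```

Emit:
step_arm(targets=[[0,0,0,0,0,-0.178,0.06],[0,0,0,0,0,-0.178,0.06],[0,0,0,0,0,-0.178,0.06],[0,0,0,0,0,-0.178,0.06],[0,0,0,0,0,0,0.06]])

```text
time: 2.08
ee_pos: [0.4698, -0.2199, 0.2311]
eef_rot: [-0.0, 1.0, 0.015, -0.0]
wrist_force: [-1.0, -0.4, -0.1]
grip_width: 0.0598
finger_force: 0.0
```

```bash
cat >> h.py <<'E'
def to(s,P,yaw=None):
    """tool-frame shift to world P; yaw: desired world angle of tool y (deg)"""
    r=rot(s['eef_rot']);Y=r.apply([0,1,0]);z=r.apply([0,0,1])
    print("t",s['time'],"ee",s['ee_pos'].round(4),"F",s['wrist_force'].round(1),"T",s['torque'].round(2),"grip",s['grip_width'],"q6",s['joint_positions'][5].round(2))
    print("yaw y",np.degrees(np.arctan2(Y[1],Y[0])).round(2),"z",z.round(4),"shift",r.inv().apply(np.array(P)-s['ee_pos']).round(4))
E
python3 - <<'E'
from station import *
from h import *
to(state(),[.4713,-.295,.068])
E
```

```text
t 2.075 ee [ 0.4698 -0.2199  0.2311] F [-1.  -0.4 -0.1] T [0.04 0.04 0.01] grip 0.05982664644023083 q6 1.72
yaw y -88.33 z [-5.e-04  2.e-04 -1.e+00] shift [-0.0006  0.0752  0.1631]
```

Emit:
step_arm(targets=[[0,0.025,0,0,0,0,0.05],[-0.0006,0.025,0.025,0,0,0,0.05],[0,0.025,0.04,0,0,0,0.05],[0,0,0.04,0,0,0,0.05],[0,0,0.033,0,0,0,0.05]])

```text
time: 2.7
ee_pos: [0.4711, -0.2952, 0.0915]
eef_rot: [-0.0, 1.0, 0.013, -0.001]
wrist_force: [0.8, -1.0, 0.4]
grip_width: 0.0503
finger_force: 0.0
```

Emit:
step_arm(targets=[[0,0,0.015,0,0,0,0.05],[0,0,0.009,0,0,0,0.05],[0,0,0,0,0,0,0.03],[0,0,0,0,0,0,0.0],[0,0,0,0,0,0,0.0]], grip_force=60)

```text
time: 3.32
ee_pos: [0.4727, -0.2952, 0.0707]
eef_rot: [0.001, 1.0, 0.016, 0.001]
wrist_force: [0.2, 1.0, 2.7]
grip_width: 0.013
finger_force: 60.8
```

Emit:
step_arm(targets=[[0,0,0,0,0,0,0.0],[0,0,0,0,0,0,0.0],[0,0,0,0,0,0,0.0],[0,0,0,0,0,0,0.0],[0,0,-0.003,0,0,0,0.0]])

```text
time: 3.95
ee_pos: [0.4712, -0.2947, 0.0721]
eef_rot: [-0.0, 1.0, 0.015, -0.0]
wrist_force: [-0.2, 0.0, -1.9]
grip_width: 0.0128
finger_force: 60.1
```

```bash
python3 - <<'E'
from station import *
from h import *
s=state();to(s,[.4713,-.295,.068]);print(s['finger_force'])
g=get_image("wrist");cv2.imwrite("pics/w2.png",g["frame"])
E
```

```text
t 3.95 ee [ 0.4712 -0.2947  0.0721] F [-0.2  0.  -1.9] T [0.04 0.09 0.05] grip 0.012800527664678155 q6 1.87
yaw y -88.24 z [-7.e-04  7.e-04 -1.e+00] shift [0.0001 0.0003 0.0041]
60.11654734611511
```

Emit:
step_arm(targets=[[0,0,-0.025,0,0,0,0.0],[0,0,-0.035,0,0,0,0.0],[0,0,-0.035,0,0,0,0.0],[0,-0.03,-0.033,0,0,0,0.0],[0,-0.05,0,0,0,0,0.0]])

```text
time: 4.62
ee_pos: [0.4705, -0.2153, 0.2025]
eef_rot: [0.001, 1.0, 0.014, 0.003]
wrist_force: [1.2, -0.0, -2.9]
grip_width: 0.013
finger_force: 60.2
```

Emit:
step_arm(targets=[[0,-0.055,0,0,0,0,0.0],[0,-0.055,0,0,0,0,0.0],[0,-0.055,0,0,0,0,0.0],[0,-0.055,0,0,0,0.1,0.0],[0,-0.03,0,0,0,0.18,0.0]])

```text
time: 5.25
ee_pos: [0.4634, 0.0369, 0.1998]
eef_rot: [0.0, 0.992, -0.126, -0.001]
wrist_force: [0.0, -0.2, -2.0]
grip_width: 0.0128
finger_force: 60.2
```

Emit:
step_arm(targets=[[0,0,0,0,0,0.18,0.0],[0,0,0,0,0,0.18,0.0],[0,0,0,0,0,0.18,0.0],[0,0,0,0,0,0.18,0.0],[0,0,0,0,0,0.18,0.0]])

```text
time: 5.88
ee_pos: [0.4636, 0.0346, 0.1995]
eef_rot: [0.001, 0.838, -0.546, -0.001]
wrist_force: [-0.2, -0.3, -1.6]
grip_width: 0.0127
finger_force: 60.2
```

Emit:
step_arm(targets=[[0,0,0,0,0,0.18,0.0],[0,0,0,0,0,0.1,0.0],[0,0,0,0,0,0,0.0],[0,0,0,0,0,0,0.0],[0,0,0,0,0,0,0.0]])

```text
time: 6.5
ee_pos: [0.4643, 0.0348, 0.2002]
eef_rot: [0.0, 0.756, -0.655, -0.0]
wrist_force: [0.7, 1.0, -2.0]
grip_width: 0.0125
finger_force: 60.2
```

```bash
python3 - <<'E'
from station import *
from h import *
import pickle
s=state();to(s,[.4535,.09,.2])
g=get_image("wrist");pickle.dump([g,s],open("d2.pkl","wb"))
cv2.imwrite("pics/w3.png",g["frame"]);print(proj(g,[.4535,.007,.089],True),g["position"])
E
```

```text
t 6.5 ee [0.4643 0.0348 0.2002] F [ 0.7  1.  -2. ] T [-0.01 -0.02 -0.  ] grip 0.012530676681644292 q6 -0.28
yaw y -171.82 z [-3.e-04 -1.e-04 -1.e+00] shift [-0.0562  0.0028  0.0002]
[339.80979807 194.93902172] [ 0.47457664 -0.03847038  0.3428513 ]
```

View pics/w3.png

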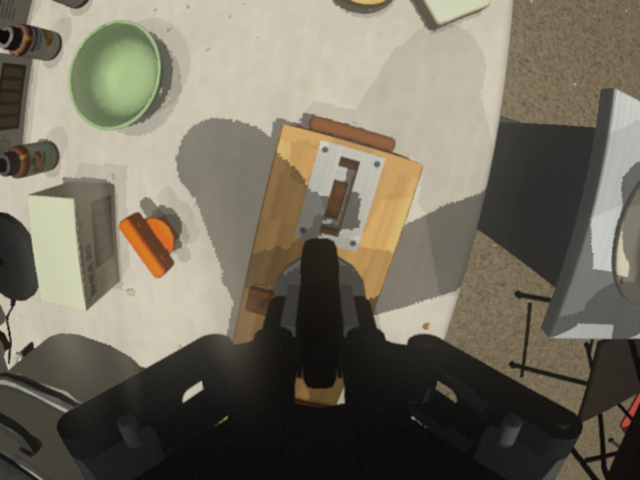

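The wrist view shows the key held (handle at (320,310)), the slot frame with corners near (318,141),(383,157),(360,249),(300,238), and the slot around (342,195).

```bash
python3 - <<'E'
import cv2
f=cv2.imread("pics/w3.png")[110:260,255:455]
cv2.imwrite("pics/w3c.png",cv2.resize(f,None,fx=4,fy=4,interpolation=cv2.INTER_CUBIC))
E
```

```text
(no output)
```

View pics/w3c.png

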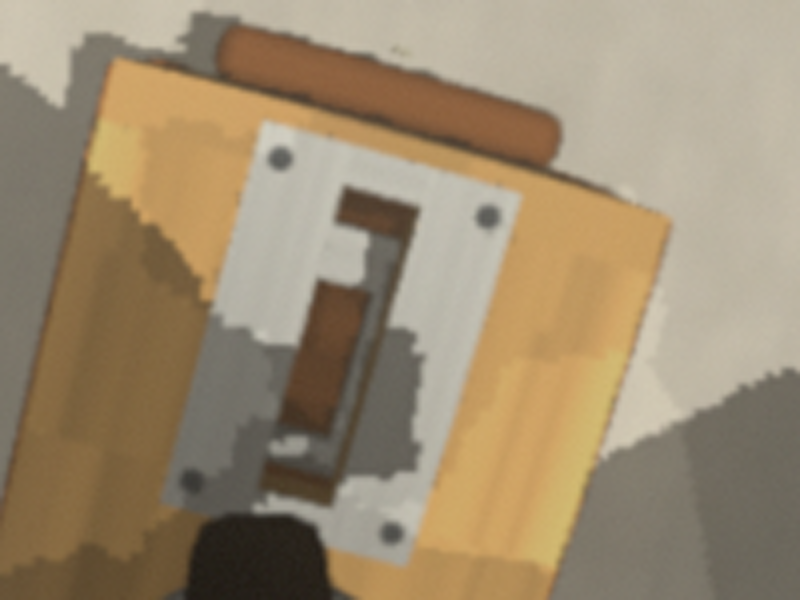

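The crop shows slot corners (346,186),(420,206),(335,505),(262,485), screws (280,158),(488,217),(391,534),(191,482), and the plate below with a brown opening from about (345,286) to (304,430), so it looks shifted slightly; feeling will confirm.

```bash
python3 - <<'E'
from h import *;import pickle
g,s=pickle.load(open("d2.pkl","rb"))
d=pickle.load(open("d0.pkl","rb"))
W=lambda p:ray(g,255+p[0]/4,110+p[1]/4,True)
sc=[(280,158),(488,217),(391,534),(191,482)]; sl=[(346,186),(420,206),(335,505),(262,485)]
P=np.array([atz(W(p),.089) for p in sc]);Q=np.array([atz(W(p),.089) for p in sl])
print("screws",P.mean(0),"slot",Q.mean(0))
ang=lambda v:np.degrees(np.arctan2(v[1],v[0]))
print("mould y dir",ang(P[0]-P[3])+180,ang(P[1]-P[2])+180,ang(Q[0]-Q[3])+180,ang(Q[1]-Q[2])+180,"x dir+90",ang(P[0]-P[1])+90,ang(Q[0]-Q[1])+90)
print("size",np.linalg.norm(Q[0]-Q[3]),np.linalg.norm(Q[0]-Q[1]))
M=lambda u,v:ray(d["wrist"],420+u/2.5,180+v/2.5,True)
# triangulate with first wrist view: screw pixels c1 (608,338),(694,355),(655,512),(570,502)
for p,q in zip(sc,[(208,38),(294,55),(255,212),(170,202)]): print(tri([W(p),M(*q)]))
y=(P[3]+P[2]-P[0]-P[1]);y/=np.linalg.norm(y)
c=P.mean(0)
for p in [(345,286),(304,430)]: print("open",((atz(W(p),.064)-c)@y*1e3).round(1))
s0=P.mean(0);s0[2]=.2;to(s,s0);print("y",y, "target yaw of tool y", ang(y)+90)
# key centre in hand: handle pixel ends in image
print([atz(ray(g,*p,True),.222) for p in [(320,240),(320,386)]])
E
```

```text
screws [0.45348622 0.00898461 0.089     ] slot [0.45309702 0.008457   0.089     ]
mould y dir 82.8873854292663 82.94773524054837 83.12395149082558 83.55879184151019 x dir+90 82.92751108250437 83.61725553550879
size 0.05497277859900182 0.013157853147261415
(array([ 0.46824511, -0.02277604,  0.0889117 ]), [np.float64(0.0), np.float64(0.0)])
(array([ 0.43148883, -0.01818198,  0.08946733]), [np.float64(0.0), np.float64(0.0)])
(array([0.43889651, 0.04030846, 0.09044349]), [np.float64(0.0), np.float64(0.0)])
(array([0.47559113, 0.03587885, 0.08974578]), [np.float64(0.1), np.float64(0.1)])
open -8.1
open 21.1
t 6.5 ee [0.4643 0.0348 0.2002] F [ 0.7  1.  -2. ] T [-0.01 -0.02 -0.  ] grip 0.012530676681644292 q6 -0.28
yaw y -171.82 z [-3.e-04 -1.e-04 -1.e+00] shift [0.024  0.0143 0.0002]
y [0.12329743 0.99236976 0.        ] target yaw of tool y 172.91755505034337
[array([ 4.68799087e-01, -4.27251142e-04,  2.22000000e-01]), array([0.45971844, 0.06245925, 0.222     ])]
```

Emit:
step_arm(targets=[[0.009,0.0065,0,0,0,0,0.0],[0.009,0.0064,0.015,0,0,0,0.0],[0,0,0.02,0,0,0.133,0.0],[0,0,0.015,0,0,0.132,0.0],[0,0,0,0,0,0,0.0]])

```text
time: 7.18
ee_pos: [0.4531, 0.0144, 0.1495]
eef_rot: [-0.001, -0.663, 0.749, 0.001]
wrist_force: [-0.1, -0.6, -1.9]
grip_width: 0.0128
finger_force: 60.1
```

Emit:
step_arm(targets=[[0,0,0,0,0,0,0.0],[0,0,0,0,0,0,0.0],[0,0,0,0,0,0,0.0],[0,0,0,0,0,0,0.0],[0,0,0,0,0,0,0.0]])

```text
time: 7.8
ee_pos: [0.4542, 0.0152, 0.1504]
eef_rot: [0.0, -0.662, 0.749, -0.0]
wrist_force: [-0.2, 0.5, -2.3]
grip_width: 0.0129
finger_force: 60.1
```

```bash
python3 - <<'E'
from station import *
from h import *
import pickle
s=state();to(s,[.4541,.0152,.11])
g=get_image("wrist");pickle.dump([g,s],open("d3.pkl","wb"))
p=proj(g,[.4541,.0152,.115],True);print(p,proj(g,[.4533,.0087,.089],True));u,v=p.astype(int)
f=g["frame"][v-75:v+75,u-100:u+100];print(u-100,v-75)
cv2.imwrite("pics/w4c.png",cv2.resize(f,None,fx=4,fy=4,interpolation=cv2.INTER_CUBIC))
E
```

```text
t 7.8 ee [0.4542 0.0152 0.1504] F [-0.2  0.5 -2.3] T [-0.01  0.01 -0.05] grip 0.012928426804013215 q6 -0.52
yaw y 172.97 z [ 1.e-04  1.e-04 -1.e+00] shift [0.     0.0001 0.0404]
[318.78327997 271.84099052] [318.82315366 244.10088009]
218 196
```

View pics/w4c.png

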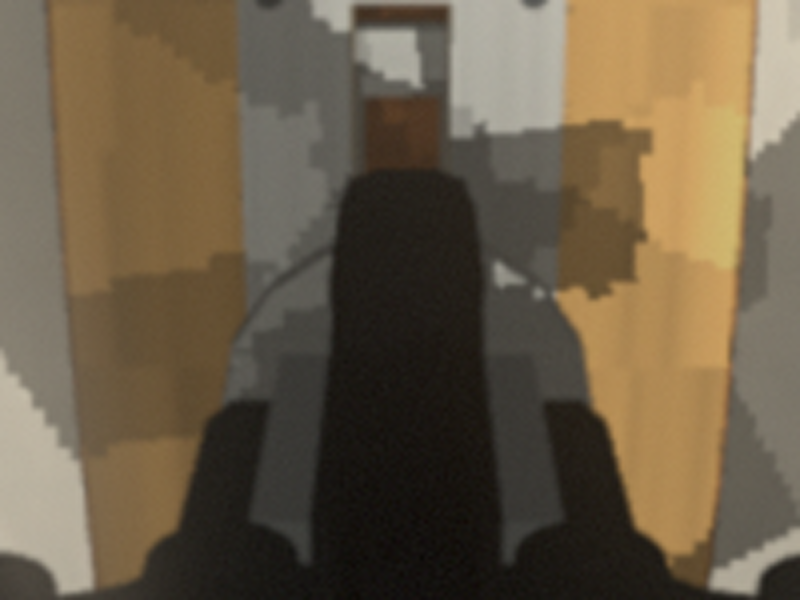

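Aligned view: slot centre column 402, handle about 408, opening's -y edge at row 97 and slot's end at row 6–8. A small sideways correction, and a check of the opening's y.

```bash
python3 - <<'E'
from h import *;import pickle
g,s=pickle.load(open("d3.pkl","rb"))
y=np.array([np.cos(np.radians(83)),np.sin(np.radians(83)),0]);c=np.array([.4533,.0087,.089])
W=lambda p:ray(g,218+p[0]/4,196+p[1]/4,True)
print("open -y edge",(atz(W((402,97)),.064)-c)@y,"slot -y end",(atz(W((402,7)),.089)-c)@y, "handle -y end",[(atz(W((408,172)),z)-s['ee_pos'])@y for z in(.168,.173)])
x=np.array([y[1],-y[0],0]);print("x slot",(atz(W((402,60)),.089)-s['ee_pos'])@x,"x handle",(atz(W((408,180)),.173)-s['ee_pos'])@x, "x opening",(atz(W((401.5,110)),.064)-s['ee_pos'])@x)
E
```

```text
open -y edge -0.007724064325048418 slot -y end -0.02725279750051096 handle -y end [np.float64(-0.034593158331352784), np.float64(-0.036170901156615455)]
x slot 6.874241581653706e-05 x handle -0.0006095707257079252 x opening 0.0002140249921088934
```

Emit:
step_arm(targets=[[0,-0.0006,0.01,0,0,0,0.0],[0,0,0.008,0,0,0,0.0],[0,0,0.005,0,0,0,0.0],[0,0,0.005,0,0,0,0.0],[0,0,0,0,0,0,0.0]])

```text
time: 8.48
ee_pos: [0.4546, 0.015, 0.1219]
eef_rot: [-0.001, -0.662, 0.749, 0.0]
wrist_force: [1.1, -0.2, -1.5]
grip_width: 0.0127
finger_force: 60.1
```

Emit:
step_arm(targets=[[0,0,0.005,0,0,0,0.0],[0,0,0.005,0,0,0,0.0],[0,0,0.003,0,0,0,0.0],[0,0,0.002,0,0,0,0.0],[0,0,0,0,0,0,0.0]])

```text
time: 9.1
ee_pos: [0.4547, 0.0151, 0.1072]
eef_rot: [-0.0, -0.662, 0.749, 0.0]
wrist_force: [-0.3, 0.7, -1.2]
grip_width: 0.0126
finger_force: 60.1
```

```bash
python3 - <<'E'
from station import *
from h import *
to(state(),[.4541,.0152,.1])
E
```

```text
t 9.1 ee [0.4547 0.0151 0.1072] F [-0.3  0.7 -1.2] T [-0.03 -0.    0.01] grip 0.01261253654202367 q6 -0.52
yaw y 172.95 z [-3.e-04 -2.e-04 -1.e+00] shift [-0.0001  0.0006  0.0072]
```

Emit:
step_arm(targets=[[0,0,0.001,0,0,0,0.0],[0,0,0.001,0,0,0,0.0],[0,0,0.001,0,0,0,0.0],[0,0,0,0,0,0,0.0],[0,0,0,0,0,0,0.0]])

```text
time: 9.72
ee_pos: [0.4548, 0.0151, 0.1043]
eef_rot: [0.0, -0.662, 0.749, -0.0]
wrist_force: [0.2, 0.4, -2.0]
grip_width: 0.0127
finger_force: 60.1
```

Emit:
step_arm(targets=[[0,0,0.001,0,0,0,0.0],[0,0,0.001,0,0,0,0.0],[0,0,0.001,0,0,0,0.0],[0,0,0.001,0,0,0,0.0],[0,0,0,0,0,0,0.0]])

```text
time: 10.35
ee_pos: [0.4547, 0.0151, 0.1002]
eef_rot: [-0.0, -0.662, 0.749, 0.0]
wrist_force: [-0.8, 1.3, -2.3]
grip_width: 0.0129
finger_force: 60.1
```

Emit:
step_arm(targets=[[0,0,0.001,0,0,0,0.0],[0,0,0.001,0,0,0,0.0],[0,0,0.0005,0,0,0,0.0],[0,0,0,0,0,0,0.0],[0,0,0,0,0,0,0.0]])

```text
time: 10.98
ee_pos: [0.4549, 0.0151, 0.098]
eef_rot: [0.0, -0.662, 0.749, -0.0]
wrist_force: [-1.2, -0.7, 2.1]
grip_width: 0.0127
finger_force: 60.6
```

Emit:
step_arm(targets=[[0,0,0.0015,0,0,0,0.0],[0,0,0.0015,0,0,0,0.0],[0,0,0.001,0,0,0,0.0],[0,0,0.001,0,0,0,0.0],[0,0,0,0,0,0,0.0]], grip_force=80)

```text
time: 11.6
ee_pos: [0.455, 0.015, 0.0938]
eef_rot: [0.0, -0.663, 0.749, -0.0]
wrist_force: [-3.2, -1.8, 10.9]
grip_width: 0.0123
finger_force: 84.3
```

```bash
python3 - <<'E'
from station import *
from h import *
to(state(),[.4541,.0152,.0908])
E
```

```text
t 11.6 ee [0.455  0.015  0.0938] F [-3.2 -1.8 10.9] T [0.03 1.15 0.05] grip 0.012324716817934282 q6 -0.51
yaw y 172.99 z [ 4.e-04 -4.e-04 -1.e+00] shift [-0.0001  0.0009  0.003 ]
```

Emit:
step_arm(targets=[[0,0.0005,0,0,0,0,0.0],[0,0.0003,0.001,0,0,0,0.0],[0,0,0.001,0,0,0,0.0],[0,0,0,0,0,0,0.0],[0,0,0,0,0,0,0.0]])

```text
time: 12.22
ee_pos: [0.4549, 0.015, 0.0925]
eef_rot: [0.001, -0.663, 0.749, -0.001]
wrist_force: [-2.4, -2.8, 13.7]
grip_width: 0.0125
finger_force: 84.8
```

```bash
python3 - <<'E'
from station import *
from h import *
to(state(),[.4541,.0152,.0908])
E
```

```text
t 12.225 ee [0.4549 0.015  0.0925] F [-2.4 -2.8 13.7] T [-0.41  1.03  0.06] grip 0.012453508206338742 q6 -0.52
yaw y 173.01 z [ 2.2e-03 -4.0e-04 -1.0e+00] shift [-0.0001  0.0009  0.0017]
```

Emit:
step_arm(targets=[[0,0,0.001,0,0,0,0.0],[0,0,0.0005,0,0,0,0.0],[0,0,0,0,0,0.05,0.0],[0,0,0,0,0,0.05,0.0],[0,0,0,0,0,0.05,0.0]])

```text
time: 12.85
ee_pos: [0.4548, 0.0151, 0.0913]
eef_rot: [0.001, -0.604, 0.797, -0.001]
wrist_force: [-5.5, -0.9, 16.2]
grip_width: 0.0125
finger_force: 85.1
```

```bash
python3 - <<'E'
from station import *
from h import *
to(state(),[.4541,.0152,.0908])
E
```

```text
t 12.85 ee [0.4548 0.0151 0.0913] F [-5.5 -0.9 16.2] T [0.07 1.5  0.18] grip 0.012453447051489595 q6 -0.67
yaw y 164.37 z [ 2.e-03 -4.e-04 -1.e+00] shift [0.0001 0.0007 0.0005]
```

Emit:
step_arm(targets=[[0,0,0.0003,0,0,0.05,0.0],[0,0,0,0,0,0.05,0.0],[0,0,0,0,0,0.05,0.0],[0,0,0,0,0,0.05,0.0],[0,0,0,0,0,0.05,0.0]])

```text
time: 13.48
ee_pos: [0.4548, 0.0152, 0.091]
eef_rot: [0.001, -0.5, 0.866, -0.001]
wrist_force: [-5.3, -0.5, 16.9]
grip_width: 0.0123
finger_force: 85.2
```

```bash
python3 - <<'E'
from station import *
from h import *
to(state(),[.4541,.0152,.0908])
E
```

```text
t 13.475 ee [0.4548 0.0152 0.091 ] F [-5.3 -0.5 16.9] T [0.1  1.58 0.19] grip 0.012271575198728747 q6 -0.92
yaw y 150.05 z [ 2.e-03 -3.e-04 -1.e+00] shift [0.0004 0.0006 0.0002]
```

Emit:
step_arm(targets=[[0,0,0,0,0,0.1,0.0],[0,0,0,0,0,0.1,0.0],[0,0,0,0,0,0.1,0.0],[0,0,0,0,0,0.1,0.0],[0,0,0,0,0,0.1,0.0]])

```text
time: 14.1
ee_pos: [0.4548, 0.0153, 0.0911]
eef_rot: [0.001, -0.27, 0.963, -0.0]
wrist_force: [-5.3, -0.7, 16.1]
grip_width: 0.0122
finger_force: 85.2
```

Emit:
step_arm(targets=[[0,0,0,0,0,0.1,0.0],[0,0,0,0,0,0.1,0.0],[0,0,0,0,0,0.1,0.0],[0,0,0,0,0,0.1,0.0],[0,0,0,0,0,0.1,0.0]])

```text
time: 14.72
ee_pos: [0.4549, 0.0153, 0.0911]
eef_rot: [0.001, -0.023, 1.0, -0.0]
wrist_force: [-4.7, -0.7, 17.0]
grip_width: 0.0127
finger_force: 85.2
```

```bash
python3 - <<'E'
from station import *
from h import *
to(state(),[.4541,.0152,.0908])
E
```

```text
t 14.725 ee [0.4549 0.0153 0.0911] F [-4.7 -0.7 17. ] T [0.24 1.51 0.2 ] grip 0.012675459056295281 q6 -1.92
yaw y 92.66 z [ 2.4e-03 -1.0e-04 -1.0e+00] shift [ 0.0009 -0.0001  0.0003]
```

Emit:
step_arm(targets=[[0,0,0,0,0,0.05,0.0],[0,0,0,0,0,0.05,0.0],[0,0,0,0,0,0.04,0.0],[0,0,0,0,0,0.03,0.0],[0,0,0,0,0,0,0.0]])

```text
time: 15.35
ee_pos: [0.455, 0.0154, 0.0911]
eef_rot: [0.001, 0.06, 0.998, 0.0]
wrist_force: [-4.6, -0.5, 16.5]
grip_width: 0.0123
finger_force: 85.2
```

```bash
python3 - <<'E'
from station import *
from h import *
to(state(),[.4541,.0152,.0908])
E
```

```text
t 15.35 ee [0.455  0.0154 0.0911] F [-4.6 -0.5 16.5] T [0.19 1.45 0.16] grip 0.012296099151662706 q6 -2.09
yaw y 83.09 z [ 0.0026  0.     -1.    ] shift [ 0.0009 -0.0003  0.0003]
```

Emit:
step_arm(targets=[[0,0,0,0,0,0.02,0.0],[0,0,0,0,0,0.02,0.0],[0,0,0,0,0,0.02,0.0],[0,0,0,0,0,0,0.0],[0,0,0,0,0,0,0.0]])

```text
time: 15.98
ee_pos: [0.455, 0.0154, 0.0911]
eef_rot: [0.001, 0.09, 0.996, 0.0]
wrist_force: [-5.9, 0.3, 15.8]
grip_width: 0.0123
finger_force: 85.2
```

```bash
python3 - <<'E'
from station import *
from h import *
to(state(),[.4541,.0152,.0908])
E
```

```text
t 15.975 ee [0.455  0.0154 0.0911] F [-5.9  0.3 15.8] T [0.19 1.5  0.12] grip 0.012255850977037552 q6 -2.15
yaw y 79.65 z [ 0.0026  0.     -1.    ] shift [ 0.0009 -0.0003  0.0003]
```

Emit:
step_arm(targets=[[0,0,0,0,0,0.02,0.0],[0,0,0,0,0,0.02,0.0],[0,0,0,0,0,0.02,0.0],[0,0,0,0,0,0,0.0],[0,0,0,0,0,0,0.0]])

```text
time: 16.6
ee_pos: [0.455, 0.0153, 0.0911]
eef_rot: [0.001, 0.12, 0.993, 0.0]
wrist_force: [-4.3, -1.3, 16.9]
grip_width: 0.0125
finger_force: 85.2
```

```bash
python3 - <<'E'
from station import *
from h import *
to(state(),[.4541,.0152,.0908])
E
```

```text
t 16.6 ee [0.455  0.0153 0.0911] F [-4.3 -1.3 16.9] T [0.14 1.49 0.17] grip 0.012504066945987762 q6 -2.21
yaw y 76.22 z [ 0.0025 -0.     -1.    ] shift [ 0.0008 -0.0004  0.0003]
```

Emit:
step_arm(targets=[[0,0,0,0,0,0.02,0.0],[0,0,0,0,0,0.02,0.0],[0,0,0,0,0,0,0.0],[0,0,0,0,0,0,0.0],[0,0,0,0,0,0,0.0]])

```text
time: 17.23
ee_pos: [0.455, 0.0153, 0.0911]
eef_rot: [0.001, 0.14, 0.99, 0.0]
wrist_force: [-5.2, -1.0, 17.0]
grip_width: 0.0122
finger_force: 85.2
```

```bash
python3 - <<'E'
from station import *
from h import *
to(state(),[.4541,.0152,.0908])
g=get_image("wrist")
f=g["frame"];cv2.imwrite("pics/w5.png",cv2.resize(f[180:480,120:520],None,fx=2,fy=2,interpolation=cv2.INTER_CUBIC))
E
```

```text
t 17.225 ee [0.455  0.0153 0.0911] F [-5.2 -1.  17. ] T [0.17 1.48 0.18] grip 0.01222130348145302 q6 -2.25
yaw y 73.93 z [ 2.4e-03 -1.0e-04 -1.0e+00] shift [ 0.0008 -0.0004  0.0003]
```

View pics/w5.png

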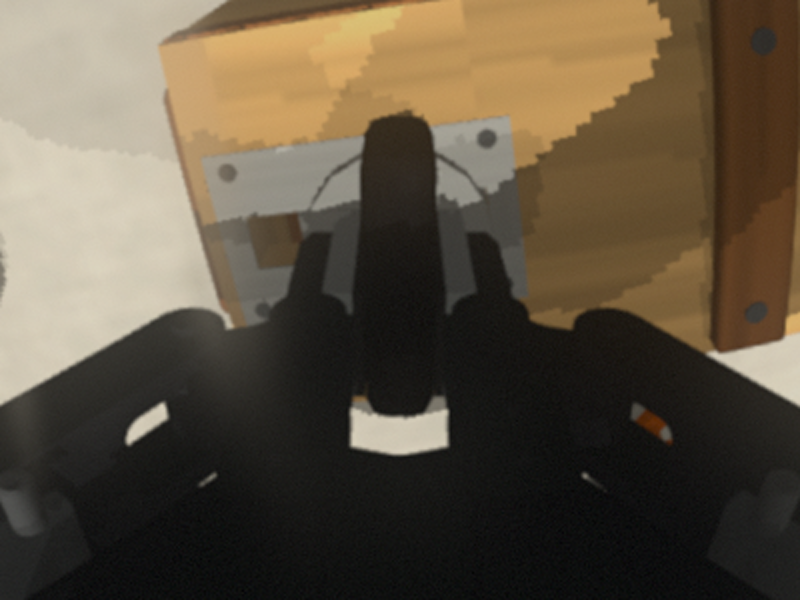

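The view shows the handle straight between the pads (no slip), the collar on the frame, and the turn at about 99° relative to the lid. The stop has not been felt yet, so I go a little further.

Emit:
step_arm(targets=[[0,0,0,0,0,0.02,0.0],[0,0,0,0,0,0.02,0.0],[0,0,0,0,0,0,0.0],[0,0,0,0,0,0,0.0],[0,0,0,0,0,0,0.0]])

```text
time: 17.9
ee_pos: [0.4549, 0.0153, 0.0911]
eef_rot: [0.001, 0.159, 0.987, 0.0]
wrist_force: [-5.9, -0.7, 16.4]
grip_width: 0.0121
finger_force: 85.2
```

```bash
python3 - <<'E'
from station import *
from h import *
to(state(),[.4541,.0152,.0908])
E
```

```text
t 17.9 ee [0.4549 0.0153 0.0911] F [-5.9 -0.7 16.4] T [0.09 1.54 0.24] grip 0.01208175631403002 q6 -2.29
yaw y 71.66 z [ 2.2e-03 -3.0e-04 -1.0e+00] shift [ 0.0007 -0.0003  0.0003]
```

Emit:
step_arm(targets=[[0,0,0,0,0,0.02,0.0],[0,0,0,0,0,0.01,0.0],[0,0,0,0,0,0,0.0],[0,0,0,0,0,0,0.0],[0,0,0,0,0,0,0.0]])

```text
time: 18.52
ee_pos: [0.4549, 0.0152, 0.0911]
eef_rot: [0.001, 0.174, 0.985, -0.0]
wrist_force: [-5.1, -0.6, 16.5]
grip_width: 0.0125
finger_force: 85.3
```

```bash
python3 - <<'E'
from station import *
from h import *
to(state(),[.4541,.0152,.0908])
E
```

```text
t 18.525 ee [0.4549 0.0152 0.0911] F [-5.1 -0.6 16.5] T [0.07 1.55 0.42] grip 0.012451956231195015 q6 -2.31
yaw y 70.01 z [ 2.1e-03 -5.0e-04 -1.0e+00] shift [ 0.0007 -0.0003  0.0003]
```

The stop is felt: torque rose from 0.17 to 0.42 N m at about 102°. Easing back towards square (about 91°), then letting it rise.

Emit:
step_arm(targets=[[0,0,0,0,0,-0.06,0.0],[0,0,0,0,0,-0.06,0.0],[0,0,0,0,0,-0.06,0.0],[0,0,0,0,0,-0.03,0.0],[0,0,0,0,0,0,0.0]])

```text
time: 19.15
ee_pos: [0.4568, 0.0155, 0.0916]
eef_rot: [0.003, 0.07, 0.998, 0.0]
wrist_force: [-0.8, -2.2, 15.0]
grip_width: 0.0123
finger_force: 85.0
```

Emit:
step_arm(targets=[[0,0,-0.001,0,0,0,0.0],[0,0,-0.001,0,0,0,0.0],[0,0,-0.001,0,0,0,0.0],[0,0,0,0,0,0,0.0],[0,0,0,0,0,0,0.0]])

```text
time: 19.77
ee_pos: [0.4568, 0.0155, 0.0939]
eef_rot: [0.003, 0.071, 0.998, 0.001]
wrist_force: [0.4, -3.7, 10.8]
grip_width: 0.0121
finger_force: 84.2
```

```bash
python3 - <<'E'
from station import *
from h import *
to(state(),[.4541,.0152,.0908])
E
```

```text
t 19.775 ee [0.4568 0.0155 0.0939] F [ 0.4 -3.7 10.8] T [-0.67 -0.08 -0.13] grip 0.012061585313164425 q6 -2.11
yaw y 81.91 z [ 6.1e-03  6.0e-04 -1.0e+00] shift [ 0.0026 -0.0007  0.0031]
```

Emit:
step_arm(targets=[[0,0,-0.0007,0,0,0,0.0],[0,0,-0.0007,0,0,0,0.0],[0,0,0,0,0,0,0.0],[0,0,0,0,0,0,0.0],[0,0,0,0,0,0,0.0]])

```text
time: 20.4
ee_pos: [0.4567, 0.0155, 0.095]
eef_rot: [0.003, 0.071, 0.997, 0.001]
wrist_force: [1.4, -3.0, 7.1]
grip_width: 0.0122
finger_force: 83.8
```

```bash
python3 - <<'E'
from station import *
from h import *
to(state(),[.4541,.0152,.0908])
E
```

```text
t 20.4 ee [0.4567 0.0155 0.095 ] F [ 1.4 -3.   7.1] T [-0.7  -0.38 -0.14] grip 0.012173440861491589 q6 -2.11
yaw y 81.9 z [ 5.9e-03  7.0e-04 -1.0e+00] shift [ 0.0026 -0.0007  0.0042]
```

Emit:
step_arm(targets=[[0,0,-0.0005,0,0,0,0.0],[0,0,-0.0005,0,0,0,0.0],[0,0,0,0,0,0,0.0],[0,0,0,0,0,0,0.0],[0,0,0,0,0,0,0.0]])

```text
time: 21.02
ee_pos: [0.4566, 0.0156, 0.0957]
eef_rot: [0.003, 0.071, 0.998, 0.001]
wrist_force: [2.5, -3.0, 5.9]
grip_width: 0.0124
finger_force: 83.6
```

```bash
python3 - <<'E'
from station import *
from h import *
to(state(),[.4541,.0152,.0908])
E
```

```text
t 21.025 ee [0.4566 0.0156 0.0957] F [ 2.5 -3.   5.9] T [-0.76 -0.82 -0.07] grip 0.012414362384767686 q6 -2.11
yaw y 81.91 z [ 5.7e-03  7.0e-04 -1.0e+00] shift [ 0.0025 -0.0007  0.0048]
```

Emit:
step_arm(targets=[[0,0,-0.0005,0,0,0,0.0],[0,0,-0.0005,0,0,0,0.0],[0,0,0,0,0,0,0.0],[0,0,0,0,0,0,0.0],[0,0,0,0,0,0,0.0]])

```text
time: 21.65
ee_pos: [0.4565, 0.0156, 0.0957]
eef_rot: [0.003, 0.071, 0.997, 0.001]
wrist_force: [5.2, -4.4, -0.2]
grip_width: 0.0122
finger_force: 82.6
```

```bash
python3 - <<'E'
from station import *
from h import *
to(state(),[.4541,.0152,.0908])
E
```

```text
t 21.65 ee [0.4565 0.0156 0.0957] F [ 5.2 -4.4 -0.2] T [-0.9  -1.58 -0.05] grip 0.01220403430325625 q6 -2.11
yaw y 81.89 z [ 5.3e-03  9.0e-04 -1.0e+00] shift [ 0.0024 -0.0007  0.0049]
```

Height stays at 0.0957 while the load vanishes, so the head is seated in the groove (collar about 85 mm). Relieving the side load, then opening.

Emit:
step_arm(targets=[[-0.0008,-0.0005,0,0,0,0,0.0],[-0.0007,-0.0005,0,0,0,0,0.0],[0,0,0,0,0,0,0.0],[0,0,0,0,0,0,0.0],[0,0,0,0,0,0,0.0]], grip_force=40)

```text
time: 22.28
ee_pos: [0.4566, 0.0153, 0.0958]
eef_rot: [0.002, 0.071, 0.997, 0.001]
wrist_force: [2.7, 5.1, 2.1]
grip_width: 0.0127
finger_force: 83.2
```

```bash
python3 - <<'E'
from station import *
from h import *
to(state(),[.4541,.0152,.0908])
E
```

```text
t 22.275 ee [0.4566 0.0153 0.0958] F [2.7 5.1 2.1] T [ 1.54 -0.69 -0.04] grip 0.012662572884240338 q6 -2.1
yaw y 81.87 z [ 0.0033  0.0022 -1.    ] shift [ 0.0025 -0.0005  0.005 ]
```

Emit:
step_arm(targets=[[-0.0008,0.0005,0,0,0,0,0.0],[0,0,0,0,0,0,0.0],[0,0,0,0,0,0,0.013],[0,0,0,0,0,0,0.016],[0,0,0,0,0,0,0.02]], grip_force=20)

```text
time: 22.9
ee_pos: [0.4545, 0.0136, 0.0946]
eef_rot: [-0.002, 0.071, 0.997, -0.001]
wrist_force: [-0.3, 0.3, -0.2]
grip_width: 0.0202
finger_force: 0.0
```

Emit:
step_arm(targets=[[0,0,0,0,0,0,0.03],[0,0,0,0,0,0,0.035],[0,0,0,0,0,0,0.04],[0,0,-0.01,0,0,0,0.04],[0,0,-0.02,0,0,0,0.04]])

```text
time: 23.52
ee_pos: [0.4557, 0.0142, 0.1257]
eef_rot: [-0.001, 0.071, 0.997, -0.0]
wrist_force: [1.1, 0.2, 0.7]
grip_width: 0.0402
finger_force: 0.0
```

Emit:
step_arm(targets=[[0,0,-0.03,0,0,0,0.04],[0.0,0,-0.03,0,0,0,0.04],[-0.03,0,-0.02,0,0,0,0.04],[-0.03,0,0,0,0,0,0.04],[0,0,0,0,0,0,0.04]])

```text
time: 24.15
ee_pos: [0.517, 0.0058, 0.2059]
eef_rot: [0.001, 0.072, 0.997, 0.0]
wrist_force: [0.5, 0.4, -0.7]
grip_width: 0.0399
finger_force: 0.0
```

```bash
python3 - <<'E'
from station import *
from h import *
to(state(),[.4541,.0152,.0908])
w=get_image("wrist");s=get_image("side");
u,v=proj(w,[.456,.015,.09],True).astype(int);print(u,v)
def cr(f,u,v,W,H,k):
    u=min(max(u,W//2),640-W//2);v=min(max(v,H//2),480-H//2);return cv2.resize(f[v-H//2:v+H//2,u-W//2:u+W//2],None,fx=k,fy=k,interpolation=cv2.INTER_CUBIC)
a=cr(w["frame"],u,v,200,300,2)
b=np.vstack([cr(s["frame"],292,250,100,75,4),cr(get_image("scene")["frame"],290,238,100,75,4)])
cv2.imwrite("pics/end.png",np.hstack([a,b]))
E
```

```text
t 24.15 ee [0.517  0.0058 0.2059] F [ 0.5  0.4 -0.7] T [ 0.05  0.04 -0.02] grip 0.03987087473542232 q6 -2.04
yaw y 81.8 z [ 1.1e-03  2.0e-04 -1.0e+00] shift [0.0637 0.0003 0.1151]
319 143Traceback (most recent call last):
  File "<stdin>", line 10, in <module>
    return _nx.concatenate(arrs, 1, dtype=dtype, casting=casting)
           ~~~~~~~~~~~~~~~^^^^^^^^^^^^^^^^^^^^^^^^^^^^^^^^^^^^^^^
ValueError: all the input array dimensions except for the concatenation axis must match exactly, but along dimension 0, the array at index 0 has size 600 and the array at index 1 has size 592
```

```bash
python3 - <<'E'
from station import *
from h import *
w=get_image("wrist");s=get_image("side");c=get_image("scene")
r=lambda f,W,H:cv2.resize(f,(W,H),interpolation=cv2.INTER_CUBIC)
a=r(w["frame"][20:320,219:419],400,600)
cv2.imwrite("pics/end.png",np.hstack([a,np.vstack([r(s["frame"][210:285,240:340],400,300),r(c["frame"][200:275,235:335],400,300)])]))
E
```

```text
(no output)
```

View pics/end.png

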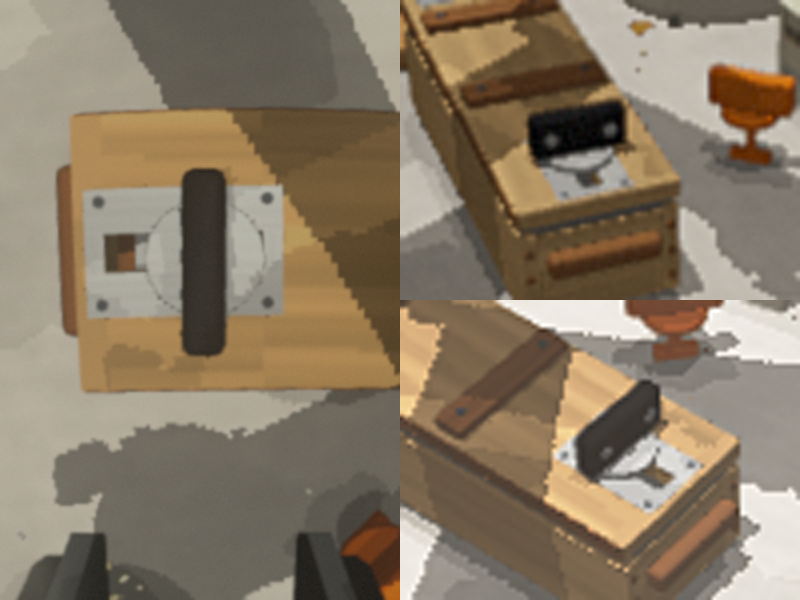

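The key stands upright across the slot at wrist-crop (203,262), turned about 90°, with its collar flat on the lid's frame and the lid down. The gripper is clear. Handing in.

```bash
python3 -c "
from station import *
print(sign_off())"
```

```text
the job is handed in; nothing more can be done
None
```

The lid is locked: I turned the key clockwise to the stop, eased it back about 11° to square, and let it rise and seat (last picture: collar flat, lid down); the press peaked at about 19 N, and I handed in at about 24 s.

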